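Sweep the nuts off the sorting board into the tray

TASK

Sweep the three hexagon nuts along the sorting board and over its open end into the tray that stands there; only push them with the fingers, do not pick any up. Leave the pin and the jar standing where they are on the board, and leave the dish and the tin beside it alone.

Things in the scene. Friction and masses are not known exactly. Their poses are not given: they have to be found in the camera images.
- board: fixed plywood sorting board, 280 mm (its x) by 300 mm (its y), 45 mm high; origin under its centre, on the bench, so its top lies 45 mm above the origin. Low wooden strips, 10 mm wide and 10 mm high above the top, run along its edges at x = -135 mm and x = +135 mm; the ends at y = -150 mm and y = +150 mm are open and level with the top
- tray: fixed open aluminium tray, 260 mm (its x) by 120 mm (its y) by 35 mm high, walls and floor 3 mm; origin under its centre, on the bench. It stands with 2 mm gap against one open end of the board, parallel to it (centre 212 mm from the board's centre along the board's +y or -y: it varies), its rim 10 mm below the board's top. At the board's other end stands a closed grey metal case of the same outline, also 35 mm high
- nut1: one of three equal loose steel hexagon nuts lying flat on the board, 30 mm across the flats, 34.6 mm across the corners, 16 mm thick, with a 20 mm hole, about 60 g; origin in the middle of the nut, 8 mm above the board's top; z is the axis of the hole
- nut2: one of three equal loose steel hexagon nuts lying flat on the board, 30 mm across the flats, 34.6 mm across the corners, 16 mm thick, with a 20 mm hole, about 60 g; origin in the middle of the nut, 8 mm above the board's top; z is the axis of the hole
- nut3: one of three equal loose steel hexagon nuts lying flat on the board, 30 mm across the flats, 34.6 mm across the corners, 16 mm thick, with a 20 mm hole, about 60 g; origin in the middle of the nut, 8 mm above the board's top; z is the axis of the hole
- pin: loose steel pin standing upright on the board among the nuts, 50 mm tall, 12 mm thick, with a round flange 30 mm in diameter and 6 mm thick as its foot; origin under its centre; leave it alone
- jar: loose small amber glass jar with a black cap standing on the board among the nuts, 30 mm in diameter, 42 mm tall; origin under its centre; leave it alone. Nuts, pin and jar each lie in a band of their own across the board's x, about 47 mm from band to band, so no nut has anything straight in front of it or behind it along the board's y
- dish: loose orange plastic dish on the bench, 110 mm wide, 22 mm high; origin under its centre; leave it alone
- tin: loose brass tin, open at the top, on the bench, 90 mm wide, 45 mm high; origin under its centre; leave it alone
Not all that is in view belongs to the job. What is shaped like the nut3 but green is not meant.

How it is judged:
By the outcome, as a careful person would: the job done as asked, in the order asked, and still so for the second after the job is handed in, with the robot touching nothing.
It also fails if it takes over 61 s, if anything falls off the work surface, if the arm or the gripper's body presses on something with over 40 N, if the wrist force passes 120 N, or if a joint passes its speed limit or range.

ROBOT

A 7-joint arm with a two-finger parallel gripper is mounted at the origin on the work surface. World frame = base frame: x ahead of the robot, y to its left, z up, the work surface at z = 0. Lengths are in m, angles in rad, forces in N, time in s.
With the tool pointing down it reaches from about 0.425 to 0.8 m from the base axis. Payload 8.3 kg.
Tool frame: the origin (TCP) lies between the finger pads; the fingertips stand manip.tips_ahead ahead of it and the grasp point (between the pads) lies 6 mm ahead of it (manip.tips_ahead is the distance from the TCP to the fingertips, in m); z points along the fingers, y is the line along which they close (so a half turn about z gives the same grasp; the last joint's range is limited). The gripper opens to 85 mm and grips with 20 to 120 N. Pads are 22 mm wide; open, the fingers measure 114 mm over their backs; the gripper's body (76 mm by 85 mm) begins 54 mm behind the grasp point. The pads swing forward as they close: fully open they stand 13 mm farther back than shut.
Start: joints at [-1.211, 0.383, 0.016, 1.37, -0.006, 1.388, -0.046], TCP at [0.256, 0.57, 0.256] pointing down, gripper open.
Joint ranges: [-2.95, 2.95], [-0.25, 2.06], [-1.52, 1.56], [0.18, 2.33], [-1.44, 4.58], [0.02, 2.06], [-3.01, 3.01]. Speed limits (rad/s): [2.39, 2.39, 3.01, 3.01, 3.14, 3.14, 3.14].

INTERFACE

Orientations are given as a rotation vector (axis times angle).
In Python, from rig import manip gives the robot as it stands.
- The arm moves only by the tool move_arm, never from a script. Its argument "motion" is a list of rows, each an object with "travel": the shift along the world's x, y, z in cm, a list of three; "yaw": the turn about the world's z in rad; "grip": the gripper command: -1 is shut, 1 is fully open, values between are in proportion. In form: [{"travel": [x, y, z], "yaw": yaw, "grip": grip}, ...]. A call has exactly 5 rows; each row is the pose to reach, as a shift and turn from the pose commanded when the call began; what a row does not reach only later rows make up. A row lasts 1/8 s, in which the tool goes at most 62.5 mm and 10.7 degrees, less where a joint would pass 70% of its speed; a pose out of reach is approached as far as the arm can. A call with a gripper value outside its range is refused whole. The fingers move at their own pace and stop on an object; "force" is the grip in N (left out, the last holds). Time passes only in rows, so rows that repeat a pose let the fingers close, or fill a call up. It gives the time, the measured TCP pose, the force, the opening and the grip force at its end, in the units of the state.
- manip.observe(): the state, without advancing time (a new reading comes with each control period).
- manip.read_camera(name): name is "scene" or "top" or "wrist"; returns the picture (420x560x3 uint8, blue, green, red); there is no depth.
- manip.calibration(name): a dict with "camera_matrix" (3x3 intrinsics, pixels), "T" (4x4, takes a point from camera to world coordinates). Camera axes: x right, y up, looking along -z (the intrinsics and any distortion apply to the point x, -y, -z); pixel columns grow to the right and rows downward; lengths in m; the calibration is good to about 2 mm. A picture is of the moment at which its call begins: read the wrist's pose just before it. calibration takes no time and is no camera call; for the wrist camera it gives the pose at the moment of the call.
- manip.job_done(): hands the job in; it is judged then, once.
The state is a dict: "clock": time; "joint_pos": joint angles; "joint_vel": joint speeds; "joint_torque": joint torques, N m; "eef_pos": TCP position; "tool_rot": TCP orientation; "contact_force": force on the tool from outside, world axes, zero at the start; "torque": the same for the moment, N m; "opening": finger opening in m; "grip_force": force on a finger pad.
Only numpy, scipy, OpenCV 4.12 (cv2) and the standard library are available. Lean on these libraries where they do the work, as an engineer would, in place of code of your own. Each camera call takes 0.05 s, during which the arm holds its last target. There are 200 camera calls.

## Working session

There is one attempt and no reset: what is moved stays moved. The work goes in short steps, Python scripts to look and compute and a tool call to move; the robot and the scene stay as the last step left them, time stands still between calls to the robot, and variables do not carry over. Pictures are saved under pics/ and viewed, at most 10 in all, crops included, and the job is handed in when it is done.

Besides the shell and the picture viewer there is one more tool, called after "Emit:" as name(argument=value, ...), one argument or row to a line, values as JSON. move_arm: Moves the arm, as the interface text tells. Its arguments: {"type":"object","properties":{"motion":{"type":"array","items":{"type":"object","properties":{"travel":{"type":"array","items":{"type":"number"}},"yaw":{"type":"number"},"grip":{"type":"number"}}}},"force":{"type":"number"}},"required":["motion"]}

```bash
mkdir -p pics
python3 - <<'E'
from rig import manip
import cv2
print(manip.tips_ahead, manip.observe())
for n in("top","scene"):
    cv2.imwrite(f"pics/{n}0.png",manip.read_camera(n)); c=manip.calibration(n);print(n,c)
E
```

```text
0.025 {'clock': 0.0, 'joint_pos': array([-1.21089404,  0.38425214,  0.0163455 ,  1.37114137, -0.00625943,
        1.38817357, -0.04650723]), 'joint_vel': array([ 0.00139785, -0.0002858 ,  0.00096509, -0.00118415, -0.00015601,
       -0.00129429, -0.00090594]), 'joint_torque': array([-1.03043254e-03, -6.27614808e+01,  8.43718629e-01, -3.71815109e+01,
        1.64730730e-02,  1.47563074e-02, -3.55493546e-05]), 'eef_pos': array([0.25623127, 0.56958   , 0.25527566]), 'tool_rot': array([-6.58989779e-01, -3.07134866e+00,  2.97498746e-03]), 'contact_force': array([-0.61949691, -1.35173452, -0.10375347]), 'torque': array([ 0.02716081,  0.00887539, -0.02501218]), 'grip_force': 0.0, 'opening': 0.08553829688724833}
top {'camera_matrix': array([[432.56293836,   0.        , 281.3093821 ],
       [  0.        , 432.56293836, 200.68565734],
       [  0.        ,   0.        ,   1.        ]]), 'T': array([[-0.01948424,  0.98243137, -0.18560433,  0.29028741],
       [-0.99969001, -0.02202127, -0.01161707,  0.00254891],
       [-0.01550022,  0.18532044,  0.98255589,  1.47774882],
       [ 0.        ,  0.        ,  0.        ,  1.        ]])}
scene {'camera_matrix': array([[416.46328118,   0.        , 277.23203767],
       [  0.        , 416.46328118, 215.51825167],
       [  0.        ,   0.        ,   1.        ]]), 'T': array([[-0.47212627, -0.65494479,  0.59003738,  1.17564444],
       [ 0.88145304, -0.3418438 ,  0.32585787,  0.37485449],
       [-0.01171829,  0.6739363 ,  0.73869651,  0.89414215],
       [ 0.        ,  0.        ,  0.        ,  1.        ]])}
```

View pics/top0.png

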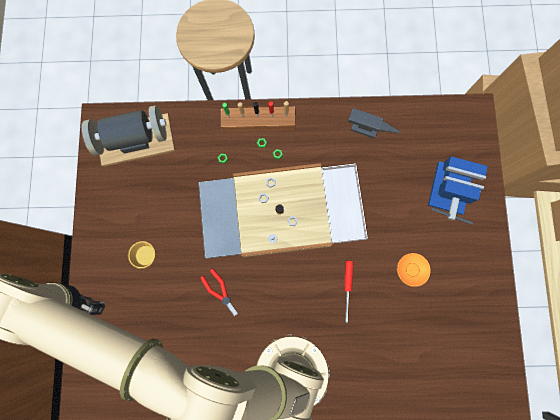

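View pics/scene0.png

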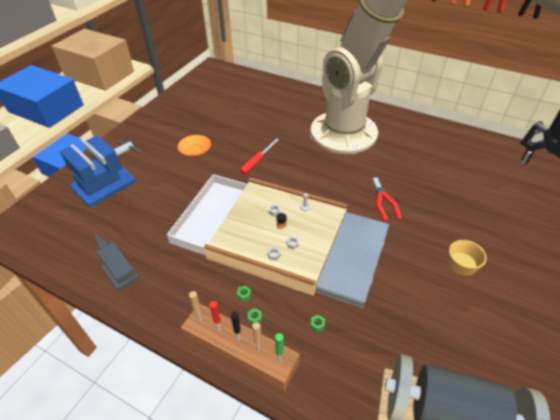

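The top view shows the tray (white) to the right at about (345,203), the case to the left, nuts at (271,183), (264,199) and (292,222), the jar at (279,209) and the pin at (273,239). The scene view agrees with this. I'll enlarge the board.

Run:
```python
import cv2
im=cv2.imread("pics/top0.png")[155:265,195:375]
cv2.imwrite("pics/crop.png",cv2.resize(im,None,fx=4.4,fy=4.4,interpolation=cv2.INTER_CUBIC))
```

```text
(no output)
```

View pics/crop.png

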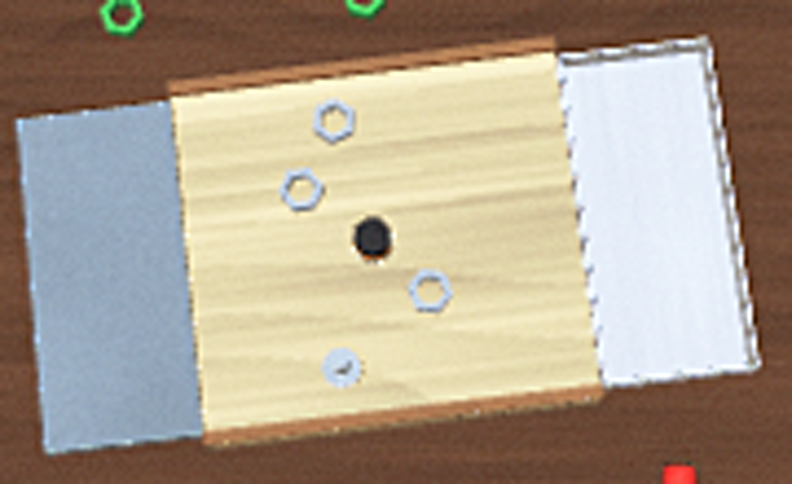

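The crop shows nuts at (334,121), (302,189) and (430,291), the jar cap at (372,238), the pin flange at (341,368), and strip corners at (169,83), (555,38), (205,445) and (603,400). Next I'll convert these to positions.

```bash
cat > h.py <<'E'
import numpy as np
from rig import manip
def w(px,z,n="top"):
    c=manip.calibration(n);K=c["camera_matrix"];T=c["T"]
    d=np.linalg.inv(K)@[px[0],px[1],1]; d=T[:3,:3]@[d[0],-d[1],-d[2]]
    return T[:3,3]+d*(z-T[2,3])/d[2]
E
python3 - <<'E'
from h import *
cr=lambda p:((p[0]+.5)/4.4-.5+195,(p[1]+.5)/4.4-.5+155)
P=lambda p,z:w(cr(p),z)[:2]
C=[P(p,.055) for p in((169,83),(555,38),(205,445),(603,400))]
print("corners",np.round(C,4))
c=np.mean(C,0); ey=(C[1]-C[0])+(C[3]-C[2]); a=np.arctan2(ey[1],ey[0]); print("c",c,"ang of push dir",np.degrees(a))
u=np.array([np.cos(a),np.sin(a)]); v=np.array([-u[1],u[0]])
print("u",u,"v",v)
for n,p,z in(("A",(334,121),.061),("B",(302,189),.061),("C",(430,291),.061),("jar",(372,238),.087),("pin",(341,368),.051),("traycorner",(710,40),.035),("traycorner2",(757,370),.035)):
    q=P(p,z); print(n,q.round(4),"u,v",((q-c)@u).round(4),((q-c)@v).round(4))
s=manip.observe()
from scipy.spatial.transform import Rotation as R
print(R.from_rotvec(s["tool_rot"]).as_matrix().round(3))
E
```

```text
corners [[ 0.6567  0.1814]
 [ 0.6855 -0.1172]
 [ 0.3786  0.1542]
 [ 0.4058 -0.1427]]
c [0.53163647 0.01893544] ang of push dir -84.62215945492895
u [ 0.09372327 -0.99559829] v [0.99559829 0.09372327]
A [0.6223 0.0543] u,v -0.0267 0.0935
B [0.5699 0.0794] u,v -0.0566 0.0437
C [ 0.4897 -0.0158] u,v 0.0307 -0.045
jar [0.5266 0.0265] u,v -0.008 -0.0044
pin [0.4342 0.0523] u,v -0.0423 -0.0939
traycorner [ 0.6865 -0.2398] u,v 0.2721 0.13
traycorner2 [ 0.4277 -0.262 ] u,v 0.2699 -0.1298
[[-0.912  0.41  -0.001]
 [ 0.41   0.912 -0.002]
 [-0.    -0.002 -1.   ]]
```

Emit:
move_arm(
  motion=[
    {"travel": [3.6, -4.7, 0], "yaw": -0.17, "grip": -0.77},
    {"travel": [7.2, -9.4, 0], "yaw": -0.34, "grip": -0.77},
    {"travel": [10.8, -14, 0], "yaw": -0.51, "grip": -0.77},
    {"travel": [14.4, -18.7, 0], "yaw": -0.68, "grip": -0.77},
    {"travel": [18, -23.4, 0], "yaw": -0.85, "grip": -0.77},
  ],
)

```text
clock: 0.72
eef_pos: [0.4371, 0.3342, 0.256]
tool_rot: [-1.874, -2.521, 0.001]
contact_force: [1.0, 0.2, -1.2]
opening: 0.0097
grip_force: 0.0
```

Emit:
move_arm(
  motion=[
    {"travel": [3.6, -4.7, 0], "yaw": -0.1, "grip": -0.77},
    {"travel": [7.2, -9.4, 0], "yaw": -0.2, "grip": -0.77},
    {"travel": [10.8, -14, 0], "yaw": -0.204, "grip": -0.77},
    {"travel": [14.4, -18.7, 0], "yaw": -0.204, "grip": -0.77},
    {"travel": [18, -23.3, 0], "yaw": -0.204, "grip": -0.77},
  ],
)

```text
clock: 1.35
eef_pos: [0.6171, 0.1015, 0.256]
tool_rot: [-2.114, -2.324, 0.0]
contact_force: [0.2, 1.0, 0.0]
opening: 0.0098
grip_force: 0.0
```

Emit:
move_arm(
  motion=[
    {"travel": [0, 0, -3], "yaw": 0, "grip": -0.77},
    {"travel": [0, 0, -6], "yaw": 0, "grip": -0.77},
    {"travel": [0, 0, -6], "yaw": 0, "grip": -0.77},
    {"travel": [0, 0, -6], "yaw": 0, "grip": -0.77},
    {"travel": [0, 0, -6], "yaw": 0, "grip": -0.77},
  ],
)

```text
clock: 1.98
eef_pos: [0.6171, 0.1032, 0.198]
tool_rot: [2.113, 2.323, 0.003]
contact_force: [0.9, -0.4, 0.8]
opening: 0.0098
grip_force: 0.0
```

Run:
```python
from h import *
import cv2
s=manip.observe();print(s["clock"],s["eef_pos"],s["joint_pos"],s["opening"],manip.tips_ahead)
c=manip.calibration("wrist");print(c)
cv2.imwrite("pics/w1.png",manip.read_camera("wrist"))
from scipy.spatial.transform import Rotation as R
print(R.from_rotvec(s["tool_rot"]).as_matrix().round(3))
```

```text
1.975 [0.61709803 0.10322246 0.19795955] [-0.54140877  0.43718945  0.44799115  1.47378644 -0.19345064  1.27202225
  0.0207607 ] 0.00979121373759217 0.025
{'camera_matrix': array([[351.61565781,   0.        , 282.69691993],
       [  0.        , 351.61565781, 207.57355778],
       [  0.        ,   0.        ,   1.        ]]), 'T': array([[ 0.99556157, -0.08881784, -0.03112168,  0.60957305],
       [ 0.09408062,  0.94784387,  0.30453379,  0.18264827],
       [ 0.00245046, -0.30611008,  0.95199297,  0.3154979 ],
       [ 0.        ,  0.        ,  0.        ,  1.        ]])}
[[-0.094  0.996  0.002]
 [ 0.996  0.094  0.001]
 [ 0.     0.002 -1.   ]]
```

View pics/w1.png

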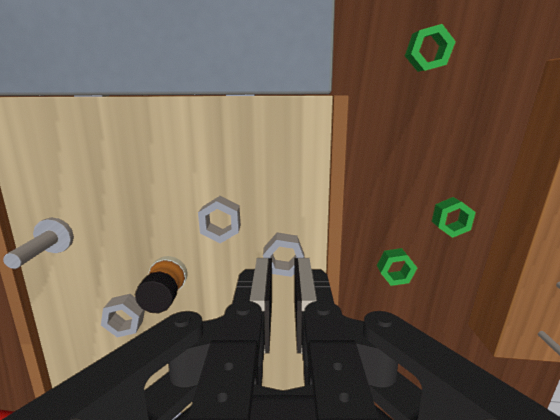

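The wrist view shows nut B at (220,219), nut C at (123,315), nut A at about (284,252) partly behind the fingertips, the jar's foot at about (168,273) and the pin flange at (52,236). The board's rear edge is at row 95 and the strip at column 332.

Run:
```python
from h import *
c0=np.array([.53164,.01894]);u=np.array([.09372,-.9956]);v=np.array([.9956,.09372])
for n,p,z in(("A",(284,252),.059),("B",(220,219),.059),("C",(123,315),.059),("jar",(168,273),.047),("jarcap",(156,293),.087),("pin",(53,236),.051),("rear",(200,95),.045),("strip",(331,150),.055)):
    q=w(p,z,"wrist")[:2]; print(n,q.round(4),((q-c0)@u).round(4),((q-c0)@v).round(4))
```

```text
A [0.6224 0.0636] -0.036 0.0945
B [0.5704 0.0869] -0.064 0.045
C [ 0.492  -0.0073] 0.0224 -0.0419
jar [0.5265 0.0294] -0.0109 -0.0042
jarcap [0.5299 0.0348] -0.016 -0.0002
pin [0.4353 0.0567] -0.0466 -0.0924
rear [0.5499 0.1767] -0.1553 0.033
strip [0.6493 0.1472] -0.1166 0.1292
```

Emit:
move_arm(
  motion=[
    {"travel": [0, 0, -5], "yaw": 0, "grip": -0.77},
    {"travel": [0, 0, -10], "yaw": 0, "grip": -0.77},
    {"travel": [0, 0, -12.1], "yaw": 0, "grip": -0.77},
    {"travel": [0, 0, -12.1], "yaw": 0, "grip": -0.77},
    {"travel": [0, 0, -12.1], "yaw": 0, "grip": -0.77},
  ],
)

```text
clock: 2.65
eef_pos: [0.6176, 0.1031, 0.0771]
tool_rot: [2.114, 2.322, 0.003]
contact_force: [0.9, 0.0, 0.4]
opening: 0.0097
grip_force: 0.0
```

Emit:
move_arm(
  motion=[
    {"travel": [0.07, -0.8, 0], "yaw": 0, "grip": -0.77},
    {"travel": [0.19, -2, 0], "yaw": 0, "grip": -0.77},
    {"travel": [0.37, -3.9, 0], "yaw": 0, "grip": -0.77},
    {"travel": [0.55, -5.8, 0], "yaw": 0, "grip": -0.77},
    {"travel": [0.72, -7.7, 0], "yaw": 0, "grip": -0.77},
  ],
)

```text
clock: 3.28
eef_pos: [0.6237, 0.0239, 0.0754]
tool_rot: [2.116, 2.322, -0.0]
contact_force: [0.3, -0.0, 0.1]
opening: 0.01
grip_force: 0.4
```

Run:
```python
from h import *
import cv2
a=manip.read_camera("wrist")
b=manip.read_camera("top")[140:280,190:380]
b=cv2.resize(b,(570,420))
cv2.imwrite("pics/m1.png",cv2.resize(np.hstack([a,b]),(800,297)))
```

```text
(no output)
```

View pics/m1.png

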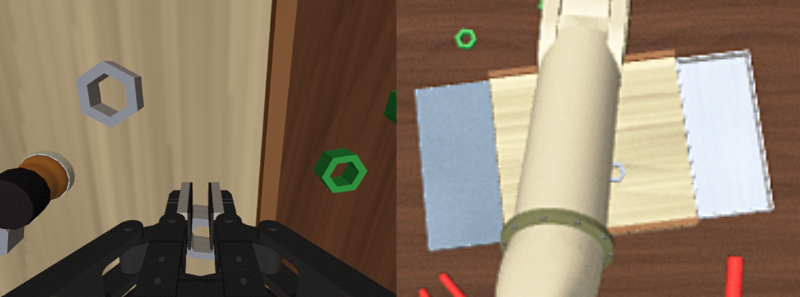

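Nut A is ahead of the fingers, visible through the gap at about (203,240), and B and the jar haven't moved. I'll keep pushing.

Emit:
move_arm(
  motion=[
    {"travel": [0.18, -1.9, 0], "yaw": 0, "grip": -0.77},
    {"travel": [0.36, -3.8, 0], "yaw": 0, "grip": -0.77},
    {"travel": [0.54, -5.7, 0], "yaw": 0, "grip": -0.77},
    {"travel": [0.71, -7.6, 0], "yaw": 0, "grip": -0.77},
    {"travel": [0.87, -9.3, 0], "yaw": 0, "grip": -0.77},
  ],
)

```text
clock: 4.0
eef_pos: [0.6323, -0.0687, 0.0753]
tool_rot: [2.115, 2.323, -0.0]
contact_force: [0.4, 0.1, -0.4]
opening: 0.0098
grip_force: 0.1
```

Emit:
move_arm(
  motion=[
    {"travel": [0.13, -1.4, 0], "yaw": 0, "grip": -0.77},
    {"travel": [0.26, -2.8, 0], "yaw": 0, "grip": -0.77},
    {"travel": [0.4, -4.2, 0], "yaw": 0, "grip": -0.77},
    {"travel": [0.5, -5.4, 0], "yaw": 0, "grip": -0.77},
    {"travel": [0.5, -5.4, 0], "yaw": 0, "grip": -0.77},
  ],
)

```text
clock: 4.62
eef_pos: [0.6371, -0.1227, 0.0753]
tool_rot: [2.117, 2.321, -0.001]
contact_force: [0.9, 0.5, 0.1]
opening: 0.01
grip_force: 0.0
```

Emit:
move_arm(
  motion=[
    {"travel": [0, 0, 3], "yaw": 0, "grip": -0.77},
    {"travel": [0, 0, 7], "yaw": 0, "grip": -0.77},
    {"travel": [0, 0, 12], "yaw": 0, "grip": -0.77},
    {"travel": [0, 5, 12], "yaw": 0, "grip": -0.77},
    {"travel": [0, 10, 12], "yaw": 0, "grip": -0.77},
  ],
)

```text
clock: 5.25
eef_pos: [0.6375, -0.0197, 0.1963]
tool_rot: [2.115, 2.322, 0.003]
contact_force: [0.0, 0.9, -0.0]
opening: 0.0094
grip_force: 0.0
```

Emit:
move_arm(
  motion=[
    {"travel": [-2.4, 4.8, 0], "yaw": 0, "grip": -0.77},
    {"travel": [-4.7, 9.6, 0], "yaw": 0, "grip": -0.77},
    {"travel": [-7.1, 14.6, 0], "yaw": 0, "grip": -0.77},
    {"travel": [-7.1, 14.6, 0], "yaw": 0, "grip": -0.77},
    {"travel": [-7.1, 14.6, -2], "yaw": 0, "grip": -0.77},
  ],
)

```text
clock: 5.88
eef_pos: [0.567, 0.1263, 0.1768]
tool_rot: [2.111, 2.325, 0.005]
contact_force: [-0.5, -0.1, -0.3]
opening: 0.0099
grip_force: 0.0
```

Run:
```python
from h import *
import cv2
s=manip.observe();print(s["eef_pos"])
c0=np.array([.53164,.01894]);u=np.array([.09372,-.9956]);v=np.array([.9956,.09372])
print((s["eef_pos"][:2]-c0)@u,(s["eef_pos"][:2]-c0)@v)
a=manip.read_camera("wrist")
b=manip.read_camera("top")[140:280,190:380]
b=cv2.resize(b,(570,420))
cv2.imwrite("pics/m2.png",cv2.resize(np.hstack([a,b]),(800,297)))
```

```text
[0.56704991 0.12631749 0.17675301]
-0.10358641335839734 0.04531752932945602
```

View pics/m2.png

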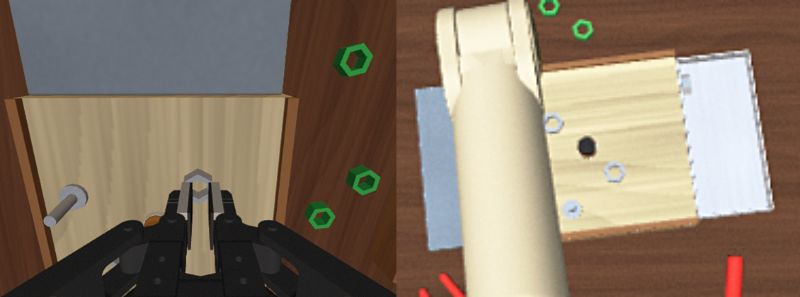

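Nut A is in the tray at (686,87) in the right-hand picture. The fingers are aligned behind B, and the jar and pin haven't moved.

Emit:
move_arm(
  motion=[
    {"travel": [0, 0, -5], "yaw": 0, "grip": -0.77},
    {"travel": [0, 0, -10.1], "yaw": 0, "grip": -0.77},
    {"travel": [0, 0, -10.1], "yaw": 0, "grip": -0.77},
    {"travel": [0, 0, -10.1], "yaw": 0, "grip": -0.77},
    {"travel": [0.08, -0.8, -10.1], "yaw": 0, "grip": -0.77},
  ],
)

```text
clock: 6.6
eef_pos: [0.5674, 0.1174, 0.0748]
tool_rot: [-2.113, -2.324, -0.001]
contact_force: [-0.0, -0.7, -0.2]
opening: 0.0098
grip_force: 0.0
```

Emit:
move_arm(
  motion=[
    {"travel": [0.1, -1.1, 0], "yaw": 0, "grip": -0.77},
    {"travel": [0.25, -2.7, 0], "yaw": 0, "grip": -0.77},
    {"travel": [0.43, -4.6, 0], "yaw": 0, "grip": -0.77},
    {"travel": [0.61, -6.5, 0], "yaw": 0, "grip": -0.77},
    {"travel": [0.79, -8.4, 0], "yaw": 0, "grip": -0.77},
  ],
)

```text
clock: 7.22
eef_pos: [0.5751, 0.0313, 0.0744]
tool_rot: [2.115, 2.323, 0.0]
contact_force: [-0.0, 1.3, 0.8]
opening: 0.0096
grip_force: 0.5
```

Emit:
move_arm(
  motion=[
    {"travel": [0.18, -1.9, 0], "yaw": 0, "grip": -0.77},
    {"travel": [0.36, -3.8, 0], "yaw": 0, "grip": -0.77},
    {"travel": [0.54, -5.7, 0], "yaw": 0, "grip": -0.77},
    {"travel": [0.71, -7.6, 0], "yaw": 0, "grip": -0.77},
    {"travel": [0.89, -9.5, 0], "yaw": 0, "grip": -0.77},
  ],
)

```text
clock: 7.85
eef_pos: [0.584, -0.0632, 0.0743]
tool_rot: [-2.114, -2.323, 0.0]
contact_force: [-0.5, 1.7, 0.9]
opening: 0.0097
grip_force: 0.6
```

Emit:
move_arm(
  motion=[
    {"travel": [0.14, -1.5, 0], "yaw": 0, "grip": -0.77},
    {"travel": [0.28, -3, 0], "yaw": 0, "grip": -0.77},
    {"travel": [0.42, -4.5, 0], "yaw": 0, "grip": -0.77},
    {"travel": [0.56, -6, 0], "yaw": 0, "grip": -0.77},
    {"travel": [0.62, -6.6, 0], "yaw": 0, "grip": -0.77},
  ],
)

```text
clock: 8.48
eef_pos: [0.5899, -0.1298, 0.0742]
tool_rot: [2.116, 2.321, -0.001]
contact_force: [-0.9, -0.9, -0.4]
opening: 0.0095
grip_force: 0.0
```

Emit:
move_arm(
  motion=[
    {"travel": [0, 0, 0], "yaw": 0, "grip": -0.77},
    {"travel": [0, 0, 5], "yaw": 0, "grip": -0.77},
    {"travel": [0, 0, 10], "yaw": 0, "grip": -0.77},
    {"travel": [-3, 3, 12], "yaw": 0, "grip": -0.77},
    {"travel": [-6, 6, 12], "yaw": 0, "grip": -0.77},
  ],
)

```text
clock: 9.1
eef_pos: [0.5306, -0.067, 0.1963]
tool_rot: [2.112, 2.322, 0.005]
contact_force: [0.3, 0.9, -0.6]
opening: 0.0099
grip_force: 0.0
```

Emit:
move_arm(
  motion=[
    {"travel": [-2.3, 4.8, 0], "yaw": 0, "grip": -0.77},
    {"travel": [-4.55, 9.5, 0], "yaw": 0, "grip": -0.77},
    {"travel": [-4.55, 9.5, -3], "yaw": 0, "grip": -0.77},
    {"travel": [-4.55, 9.5, -6], "yaw": 0, "grip": -0.77},
    {"travel": [-4.55, 9.5, -6], "yaw": 0, "grip": -0.77},
  ],
)

```text
clock: 9.72
eef_pos: [0.4828, 0.0276, 0.1326]
tool_rot: [-2.111, -2.323, 0.005]
contact_force: [0.0, 0.3, 1.1]
opening: 0.01
grip_force: 0.0
```

Run:
```python
from h import *
import cv2
s=manip.observe();print(s["eef_pos"])
c0=np.array([.53164,.01894]);u=np.array([.09372,-.9956]);v=np.array([.9956,.09372])
print((s["eef_pos"][:2]-c0)@u,(s["eef_pos"][:2]-c0)@v)
a=manip.read_camera("wrist")
b=manip.read_camera("top")[140:280,190:380]
b=cv2.resize(b,(570,420))
cv2.imwrite("pics/m3.png",cv2.resize(np.hstack([a,b]),(800,297)))
```

```text
[0.48284038 0.02758325 0.13263754]
-0.01317872117738053 -0.04777485306489231
```

View pics/m3.png

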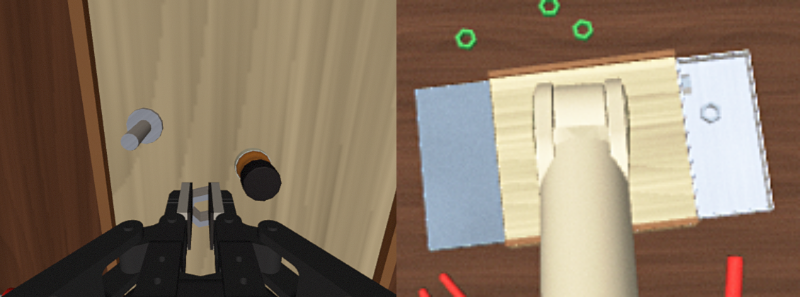

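B is flat in the tray at (710,113) in the right-hand picture. The fingers are behind C and clear of the jar at (258,175) and the pin at (143,127). I'll lower and sweep C.

Emit:
move_arm(
  motion=[
    {"travel": [0.1, 0, -2], "yaw": 0, "grip": -0.77},
    {"travel": [0.1, 0, -4], "yaw": 0, "grip": -0.77},
    {"travel": [0.1, 0, -6], "yaw": 0, "grip": -0.77},
    {"travel": [0.1, 0, -6], "yaw": 0, "grip": -0.77},
    {"travel": [0.15, -0.7, -6], "yaw": 0, "grip": -0.77},
  ],
)

```text
clock: 10.45
eef_pos: [0.4871, 0.0203, 0.0757]
tool_rot: [2.113, 2.324, 0.003]
contact_force: [0.3, -0.1, 1.1]
opening: 0.0102
grip_force: 0.0
```

Emit:
move_arm(
  motion=[
    {"travel": [0.1, -1, 0], "yaw": 0, "grip": -0.77},
    {"travel": [0.23, -2.5, 0], "yaw": 0, "grip": -0.77},
    {"travel": [0.4, -4.3, 0], "yaw": 0, "grip": -0.77},
    {"travel": [0.58, -6.2, 0], "yaw": 0, "grip": -0.77},
    {"travel": [0.76, -8.1, 0], "yaw": 0, "grip": -0.77},
  ],
)

```text
clock: 11.08
eef_pos: [0.4939, -0.0627, 0.0747]
tool_rot: [2.115, 2.322, 0.001]
contact_force: [0.1, 1.7, 0.5]
opening: 0.0099
grip_force: 0.5
```

Emit:
move_arm(
  motion=[
    {"travel": [0.15, -1.6, 0], "yaw": 0, "grip": -0.77},
    {"travel": [0.3, -3.2, 0], "yaw": 0, "grip": -0.77},
    {"travel": [0.45, -4.8, 0], "yaw": 0, "grip": -0.77},
    {"travel": [0.6, -6.3, 0], "yaw": 0, "grip": -0.77},
    {"travel": [0.71, -7.6, 0], "yaw": 0, "grip": -0.77},
  ],
)

```text
clock: 11.7
eef_pos: [0.5008, -0.1382, 0.0742]
tool_rot: [-2.115, -2.323, 0.0]
contact_force: [0.1, 0.4, 0.3]
opening: 0.0098
grip_force: 0.0
```

Emit:
move_arm(
  motion=[
    {"travel": [0, 0, 0], "yaw": 0, "grip": -0.77},
    {"travel": [0, 0, 5], "yaw": 0, "grip": -0.77},
    {"travel": [0, 0, 10], "yaw": 0, "grip": -0.77},
    {"travel": [0, 0, 15], "yaw": 0, "grip": -0.77},
    {"travel": [0, 5, 17], "yaw": 0, "grip": -0.77},
  ],
)

```text
clock: 12.32
eef_pos: [0.5016, -0.0901, 0.2478]
tool_rot: [2.119, 2.313, 0.004]
contact_force: [0.0, 0.5, -0.8]
opening: 0.01
grip_force: 0.0
```

Emit:
move_arm(
  motion=[
    {"travel": [0, 6, 0], "yaw": 0, "grip": -0.77},
    {"travel": [0, 12, 0], "yaw": 0, "grip": -0.77},
    {"travel": [0, 18, 0], "yaw": 0, "grip": -0.77},
    {"travel": [0, 24, 0], "yaw": 0, "grip": -0.77},
    {"travel": [0, 30, 0], "yaw": 0, "grip": -0.77},
  ],
)

```text
clock: 12.95
eef_pos: [0.5001, 0.2155, 0.2444]
tool_rot: [-2.113, -2.324, -0.001]
contact_force: [1.7, -0.3, -0.1]
opening: 0.0098
grip_force: 0.0
```

Run:
```python
from h import *
import cv2
print(manip.observe()["eef_pos"])
a=cv2.resize(manip.read_camera("scene")[160:310,150:410],(728,420))
b=manip.read_camera("top")[140:280,190:380]
b=cv2.resize(b,(570,420))
cv2.imwrite("pics/m4.png",cv2.resize(np.hstack([a,b]),(800,259)))
```

```text
[0.500077   0.21550905 0.24437276]
```

View pics/m4.png

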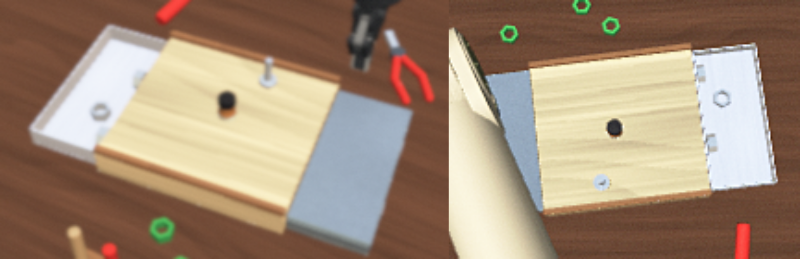

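The final view shows all three nuts in the tray: one flat and two leaning inside against the near wall. The pin and jar are still standing in place.

```bash
python3 -c "
from rig import manip
print(manip.job_done())"
```

```text
the job is handed in; nothing more can be done
None
```

All three hexagon nuts were swept off the board into the tray (one lies flat, two lean against the near wall); the pin and jar stayed standing in place, the dish and tin were left alone, and I handed the job in at about 13 s.

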